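# Fold the rack's sample flags with a fingertip

### The job

The batch has been measured: run a fingertip along the curved row of little hinged flags on the sample rack, starting at the end with the round lug, so that the flags are pushed over one after another and all five lie flat. Only brush the flags gently: do not pinch or lift anything, do not shove the rack, and leave the vials and glassware standing where they are.

Things in the scene. Friction and masses are not known exactly. Their poses are not given: they have to be found in the camera images.
- rack: curved grey sample rack, 1.6 kg, loose on the bench; origin on its underside below the middle flag (flag 2); z up. Its five flags stand on an arc of 150 mm radius centred at (-150, 0) mm in this frame, 15.3 degrees (40 mm) apart, from flag 0 at the -y end to flag 4 at the +y end. Deck 8 mm high, 70 mm wide, centred on the row. Vials stand on the outer (+x) side
- place0 (a point): middle of the hinge line of flag 0, 14 mm above the bench, first of the row, next to the round lug; the lug is a flat disc of the deck, 64 mm across and 8.5 mm high, centred 36 mm along the arc before this flag
- flag0 (a joint): hinge of flag 0, rad: plain white metal plate 28 mm wide across the row, 22 mm long, 3 mm thick. 0 = raised, on its stop, leaning back 0.3 rad towards the lug; 0.3 = vertical, tip 36 mm above the bench; 1.87 = folded flat along the row, pointing away from the lug, its top 16 mm above the bench. Turns freely (under 0.5 N); past vertical it falls flat by itself; it cannot fold the other way
- place1 (a point): middle of the hinge line of flag 1, 14 mm above the bench, number 2 of the row counted from the lug
- flag1 (a joint): hinge of flag 1, rad: plain white metal plate 28 mm wide across the row, 22 mm long, 3 mm thick. 0 = raised, on its stop, leaning back 0.3 rad towards the lug; 0.3 = vertical, tip 36 mm above the bench; 1.87 = folded flat along the row, pointing away from the lug, its top 16 mm above the bench. Turns freely (under 0.5 N); past vertical it falls flat by itself; it cannot fold the other way
- place2 (a point): middle of the hinge line of flag 2, 14 mm above the bench, number 3 of the row counted from the lug; the vial seats, 22 mm high, begin 28 mm outwards of the row's line, the vials' near sides 39 mm from it; on the inner side nothing stands within 35 mm of the line
- flag2 (a joint): hinge of flag 2, rad: plain white metal plate 28 mm wide across the row, 22 mm long, 3 mm thick. 0 = raised, on its stop, leaning back 0.3 rad towards the lug; 0.3 = vertical, tip 36 mm above the bench; 1.87 = folded flat along the row, pointing away from the lug, its top 16 mm above the bench. Turns freely (under 0.5 N); past vertical it falls flat by itself; it cannot fold the other way
- place3 (a point): middle of the hinge line of flag 3, 14 mm above the bench, number 4 of the row counted from the lug
- flag3 (a joint): hinge of flag 3, rad: plain white metal plate 28 mm wide across the row, 22 mm long, 3 mm thick. 0 = raised, on its stop, leaning back 0.3 rad towards the lug; 0.3 = vertical, tip 36 mm above the bench; 1.87 = folded flat along the row, pointing away from the lug, its top 16 mm above the bench. Turns freely (under 0.5 N); past vertical it falls flat by itself; it cannot fold the other way
- place4 (a point): middle of the hinge line of flag 4, 14 mm above the bench, last of the row, far end from the lug
- flag4 (a joint): hinge of flag 4, rad: plain white metal plate 28 mm wide across the row, 22 mm long, 3 mm thick. 0 = raised, on its stop, leaning back 0.3 rad towards the lug; 0.3 = vertical, tip 36 mm above the bench; 1.87 = folded flat along the row, pointing away from the lug, its top 16 mm above the bench. Turns freely (under 0.5 N); past vertical it falls flat by itself; it cannot fold the other way
- vial0: capped clear vial, 22 mm across, 52 mm tall, loose in a seat of the rack (one of five seats is empty), its foot 6 mm above the bench; origin at the centre of its foot
- vial1: capped clear vial, 22 mm across, 52 mm tall, loose in a seat of the rack (one of five seats is empty), its foot 6 mm above the bench; origin at the centre of its foot
- vial2: capped clear vial, 22 mm across, 52 mm tall, loose in a seat of the rack (one of five seats is empty), its foot 6 mm above the bench; origin at the centre of its foot
- vial3: capped clear vial, 22 mm across, 52 mm tall, loose in a seat of the rack (one of five seats is empty), its foot 6 mm above the bench; origin at the centre of its foot
- beaker: glass beaker, 64 mm across, 75 mm tall, loose on the bench on the inner side of the curved rack; origin at the centre of its underside
- cuvette: clear square cuvette, 16 x 16 x 45 mm, standing loose on the bench on the inner side of the rack; origin at the centre of its underside
- flask: stoppered glass flask with a long neck, 74 mm across, 185 mm tall, loose on the bench to the left; origin at the centre of its underside
- reagent: white reagent bottle, 60 mm across, 130 mm tall, loose on the bench to the right; origin at the centre of its underside

How it is judged:
By the outcome, as a careful person would: the job done as asked, in the order asked, and still so for the second after the job is handed in, with the robot touching nothing.
It also fails if it takes over 40 s, if anything falls off the work surface, if the arm or the gripper's body presses on something with over 40 N, if the wrist force passes 120 N, or if a joint passes its speed limit or range.

### The arm

A 6-joint arm with a two-finger parallel gripper is mounted at the origin on the work surface. World frame = base frame: x ahead of the robot, y to its left, z up, the work surface at z = 0. Lengths are in mm, angles in rad, forces in N, time in s.
With the tool pointing down it reaches from about 350 to 975 mm from the base axis. Payload 7.1 kg.
Tool frame: the origin (TCP) lies on the mounting face of the last link; the fingertips stand 182 mm ahead of it and the grasp point (between the pads) lies 163 mm ahead of it (ctrl.tip_reach is the distance from the TCP to the fingertips, in mm); z points along the fingers, y is the direction in which the jaws open and shut (so a half turn about z gives the same grasp; the last joint's range is limited). The gripper opens to 88 mm and grips with 3 to 60 N. Pads are 20 mm wide; open, the fingers measure 115 mm over their backs; the gripper's body (75 mm by 178 mm) begins 61 mm behind the grasp point.
Start: joints at [-1.162, 0.423, 1.63, -0, 1.089, -0.019], TCP at [259.309, -568.652, 404.675] pointing down, gripper open.
Joint ranges: [-3, 3], [-0.9, 2.11], [0.09, 2.58], [-1.31, 4.45], [0.11, 2.69], [-2.54, 2.54]. Speed limits (rad/s): [2.39, 2.39, 3.01, 3.14, 3.14, 3.14].

### API

Orientations are given as a rotation vector (axis times angle).
In Python, from workcell import ctrl gives the robot as it stands.
- The arm moves only by the tool jog_arm, never from a script. Its argument "steps" is a list that holds one entry, the list of rows, each a list of 7 numbers: the shift along the tool's x, y, z in m, then the turn, a rotation vector about the tool's x, y, z in degrees, then the gripper's target within -1 to 1 (shut at 1, half-way at 0, fully open at -1). A call has 1 to 20 rows; each row shifts and turns the commanded pose from where the row before left it, along the tool's axes as they then stand; what a row does not reach is not made up. A row lasts 1/12 s, in which the tool goes at most 41.7 mm and 7.16 degrees, less where a joint would pass 70% of its speed; a pose out of reach is approached as far as the arm can. A call is refused whole if a number of a shift passes 0.0417 or a number of a turn 7.16, either way. A call with a gripper value outside its range is refused whole. The fingers move at their own pace and stop on an object; the grip force is fixed at half the most. Time passes only in rows, so rows that do not move let the fingers close. It gives the time, the measured TCP pose, the force and the opening at its end, in the units of the state.
- ctrl.get_obs(): the state, without advancing time (a new reading comes with each control period).
- ctrl.get_image(name): name is "scene" or "top" or "wrist"; returns the picture (420x560x3 uint8, red, green, blue); there is no depth.
- ctrl.camera_info(name): a dict with "fx", "fy", "cx", "cy" (pixels), "origin" and "attitude" of the camera in the world; the wrist camera has in their place "T_tool_cam" (4x4, takes a point from camera to tool coordinates, whose origin is the TCP and whose axes are the flange's). Camera axes: x right, y down, z forward; pixel columns grow to the right and rows downward; lengths in mm; the calibration is good to about 2 mm. A picture is of the moment at which its call begins: read the wrist's pose just before it. camera_info takes no time and is no camera call.
- ctrl.close_job(): hands the job in, once; it reports no verdict.
Trained networks look in the newest picture that a camera, given by its name, has taken for a name from the list of things; names that differ only in an ending like _2 or _b are one class to them, and where a whole thing is asked for, a point or a joint stands for the part that bears it (a point fixed in the world has none). Each returns a list of dicts, best first, with "p" (0 to 1); they miss things now and then, are a little off and sometimes report something else, mostly with a low value. They report only what shows in the picture. A call takes as long as a camera call.
- ctrl.look_for(thing, camera): "bbox" ([left, top, right, bottom] in pixels, round what is visible of it).
- ctrl.trace(thing, camera): "pixels" (420x560 bool, what is visible of it) and "bbox" ([left, top, right, bottom] in pixels, round what is visible of it).
- ctrl.landmark_of(thing, camera): "uv" ([column, row] in pixels: a listed point, or the origin of a listed thing).
The state is a dict: "t": time; "qpos": joint angles; "qvel": joint speeds; "joint_torque": joint torques, N m; "ee_pos": TCP position; "orientation": TCP orientation; "ft_force": force on the tool from outside, world axes, zero at the start; "moment": the same for the moment, N m; "width": finger opening in mm.
Only numpy, scipy, OpenCV 4.12 (cv2) and the standard library are available. Lean on these libraries where they do the work, as an engineer would, in place of code of your own. Each camera call takes 0.05 s, during which the arm holds its last target.

## Working session

There is one attempt and no reset: what is moved stays moved. The work goes in short steps, Python scripts to look and compute and a tool call to move; the robot and the scene stay as the last step left them, time stands still between calls to the robot, and variables do not carry over. Pictures are saved under pics/ and viewed, and the job is handed in when it is done.

Besides the shell and the picture viewer there is one more tool, called in YAML: its name, and indented under it one key for each argument. jog_arm: Moves the arm, as the interface text tells. Its arguments: {"type":"object","properties":{"steps":{"type":"array"}},"required":["steps"]}

```bash
ls; mkdir -p pics; python3 - <<'E'
from workcell import ctrl
import cv2,numpy as np
o=ctrl.get_obs();print({k:np.round(v,3) for k,v in o.items()})
for n in ["scene","top"]:
    im=ctrl.get_image(n);cv2.imwrite(f"pics/{n}0.png",im[:,:,::-1]);print(n,ctrl.camera_info(n))
print(ctrl.camera_info("wrist"))
for n in ["scene","top"]:
    for i in range(5):
        print(n,i,[(np.round(d["uv"],1),round(d["p"],2)) for d in ctrl.landmark_of(f"place{i}",n)[:3]])
    print('rack',[(np.round(d["uv"],1),round(d["p"],2)) for d in ctrl.landmark_of("rack",n)[:2]])
E
```

```text
pics
{'t': np.float64(0.0), 'qpos': array([-1.162,  0.424,  1.631, -0.   ,  1.089, -0.019]), 'qvel': array([-0.002, -0.001,  0.   , -0.002, -0.002,  0.001]), 'joint_torque': array([ 2.0000e-03, -5.4461e+01, -2.7366e+01,  6.5000e-02,  2.3000e-02,
       -0.0000e+00]), 'ee_pos': array([ 259.195, -568.405,  403.91 ]), 'orientation': array([-3.069, -0.667,  0.   ]), 'ft_force': array([ 0.363, -0.011, -0.189]), 'moment': array([-0.034,  0.008,  0.002]), 'width': np.float64(87.921)}
scene {'fx': 403.81665709276194, 'fy': 403.81665709276194, 'cx': 281.18898491426603, 'cy': 206.346752910559, 'origin': array([1140.07524667, -323.74206663,  692.9286257 ]), 'attitude': array([-2.0866967 , -1.26609561,  0.48525271])}
top {'fx': 427.22063158600145, 'fy': 427.22063158600145, 'cx': 274.20685975140896, 'cy': 204.08883016334954, 'origin': array([ 385.06789628,   -1.86857214, 1107.5102149 ]), 'attitude': array([-2.15488256,  2.0959579 , -0.20489268])}
{'fx': 356.46659023471324, 'fy': 356.46659023471324, 'cx': 277.94341739157466, 'cy': 210.99702000594218, 'T_tool_cam': array([[ 4.99266019e-04, -9.53358
[... 752 characters left out ...]
87), (array([253.1, 205.9]), 0.72), (array([270.8, 195.7]), 0.71)]
rack [(array([288.4, 200.3]), 0.7), (array([325.4, 188.5]), 0.2)]
top 0 [(array([255.9, 210.2]), 0.75), (array([266.7, 221. ]), 0.75), (array([296. , 220.7]), 0.73)]
top 1 [(array([255.9, 210.2]), 0.75), (array([266.7, 221. ]), 0.75), (array([296. , 220.7]), 0.73)]
top 2 [(array([255.9, 210.2]), 0.75), (array([266.7, 221. ]), 0.75), (array([296. , 220.7]), 0.73)]
top 3 [(array([255.9, 210.2]), 0.75), (array([266.7, 221. ]), 0.75), (array([296. , 220.7]), 0.73)]
top 4 [(array([255.9, 210.2]), 0.75), (array([266.7, 221. ]), 0.75), (array([296. , 220.7]), 0.73)]
rack [(array([267.1, 217.9]), 0.94), (array([296.3, 221.4]), 0.37)]
```

```bash
python3 - <<'E'
import cv2
for n,(x,y) in {"scene":(200,140),"top":(200,150)}.items():
    im=cv2.imread(f"pics/{n}0.png");c=im[y:y+120,x:x+160];cv2.imwrite(f"pics/{n}0c.png",cv2.resize(c,None,fx=5,fy=5,interpolation=cv2.INTER_CUBIC))
E
```

```text
(no output)
```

View pics/scene0.png

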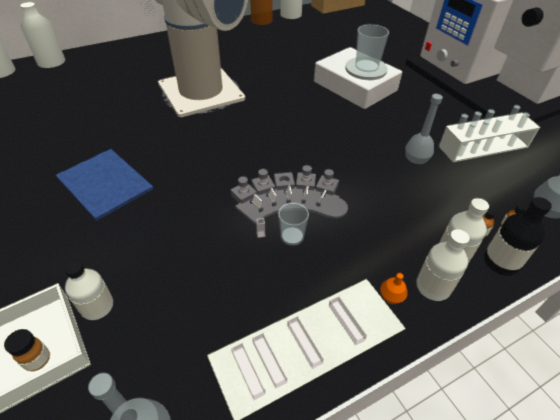

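View pics/top0.png

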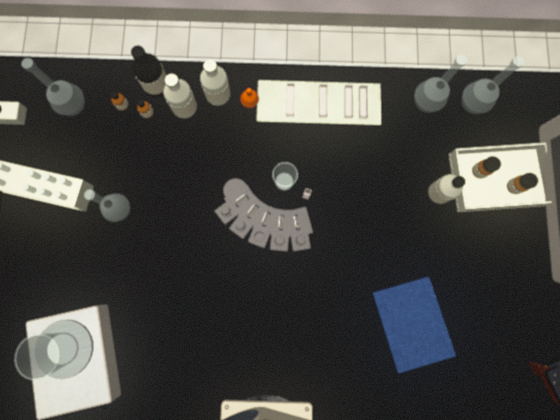

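```bash
python3 - <<'E'
from workcell import ctrl
import numpy as np
for n in ["top","scene"]:
    print(n,[(np.round(d["uv"],1),round(d["p"],2)) for d in ctrl.landmark_of("place0",n)])
    for t in ["rack","beaker","cuvette","flask","reagent","vial0"]:
        print(t,[(np.round(d["uv"],1),round(d["p"],2)) for d in ctrl.landmark_of(t,n)[:5]])
E
```

```text
top [(array([255.9, 210.2]), 0.75), (array([266.7, 221. ]), 0.75), (array([296. , 220.7]), 0.73), (array([281. , 222.9]), 0.67), (array([243.6, 199.5]), 0.62)]
rack [(array([267.1, 217.9]), 0.94), (array([296.3, 221.4]), 0.37)]
beaker [(array([284.5, 180. ]), 0.71)]
cuvette [(array([307.5, 199.4]), 0.57)]
flask [(array([117.2, 211.1]), 0.82)]
reagent [(array([437.7, 189.6]), 0.96)]
vial0 [(array([300.1, 239.8]), 0.59), (array([225.4, 213.3]), 0.51), (array([275.3, 241.1]), 0.5)]
scene [(array([283.1, 196.1]), 0.87), (array([253.1, 205.9]), 0.72), (array([270.8, 195.7]), 0.71), (array([324.8, 199.8]), 0.65), (array([303.9, 196.7]), 0.63)]
rack [(array([288.4, 200.3]), 0.7), (array([325.4, 188.5]), 0.2)]
beaker [(array([292.3, 234.6]), 0.8)]
cuvette [(array([259.9, 232.3]), 0.6)]
flask [(array([415.5, 155.7]), 0.61), (array([241.8, 193.9]), 0.35)]
reagent [(array([ 94.8, 306.9]), 0.6)]
vial0 [(array([322.3, 186.6]), 0.63), (array([263.3, 183.2]), 0.63), (array([242.3, 194. ]), 0.57), (array([304.8, 182.3]), 0.48)]
```

The top picture shows the rack with its lug at top px (235,188) and flag hinges running from (244,200) to (296,221). The vials are on the robot's side, the beaker is at (285,178) and the cuvette at (307,194). In the scene view the lug is at (330,205). Next I fit the rack pose.

```bash
cat > h.py <<'E'
import numpy as np
from scipy.spatial.transform import Rotation as R
from scipy.optimize import least_squares
from workcell import ctrl
def cam(n):
    c=ctrl.camera_info(n)
    if n=="wrist":
        o=ctrl.get_obs();T=np.eye(4);T[:3,:3]=R.from_rotvec(o["orientation"]).as_matrix();T[:3,3]=o["ee_pos"]
        W=T@c["T_tool_cam"];return c,W[:3,:3],W[:3,3]
    return c,R.from_rotvec(c["attitude"]).as_matrix(),np.array(c["origin"])
def proj(C,P):
    c,A,o=C;q=(np.atleast_2d(P)-o)@A
    return np.c_[c["fx"]*q[:,0]/q[:,2]+c["cx"],c["fy"]*q[:,1]/q[:,2]+c["cy"]]
def back(C,uv,z):
    c,A,o=C;uv=np.atleast_2d(uv)
    d=np.c_[(uv[:,0]-c["cx"])/c["fx"],(uv[:,1]-c["cy"])/c["fy"],np.ones(len(uv))]@A.T
    return o+d*((z-o[2])/d[:,2])[:,None]
a=np.radians(15.28)*(np.arange(5)-2)
L=np.c_[-150+150*np.cos(a),150*np.sin(a)]
def rackpts(p,l=L,z=14):
    c,s=np.cos(p[2]),np.sin(p[2]);l=np.atleast_2d(l)
    return np.c_[l@np.array([[c,s],[-s,c]])+p[:2],np.full(len(l),z)]
def fit(W):
    p0=[*W[2,:2],np.arctan2(*(W[4,:2]-W[0,:2])[::-1])-np.pi/2]
    r=least_squares(lambda p:(rackpts(p)-W)[:,:2].ravel(),p0);return r.x,np.abs(r.fun).max()
E
python3 - <<'E'
from h import *
top=np.array([[243.6,199.5],[255.9,210.2],[266.7,221],[281,222.9],[296,220.7]])
sc=np.array([[324.8,199.8],[303.9,196.7],[283.1,196.1],[270.8,195.7],[253.1,205.9]])
for n,u in (("top",top),("scene",sc)):
    C=cam(n);W=back(C,u,14);p,e=fit(W);print(n,W.round(0)[:,:2].tolist(),p.round(3),e.round(1))
    print(rackpts(p).round(0)[:,:2].tolist())
C=cam("top");print(back(C,[[284.5,180],[307.5,199.4],[117,211],[437,189]],0).round())
C=cam("scene");print(back(C,[[292,234.6],[259.9,232.3]],0).round())
E
```

```text
top [[602.0, 75.0], [575.0, 42.0], [547.0, 13.0], [543.0, -24.0], [550.0, -62.0]] [553.631  12.908  -3.514] 6.6
[[601.0, 76.0], [573.0, 48.0], [554.0, 13.0], [544.0, -26.0], [545.0, -66.0]]
scene [[605.0, 88.0], [573.0, 49.0], [549.0, 6.0], [535.0, -19.0], [546.0, -71.0]] [551.745  14.31   -3.517] 10.2
[[599.0, 78.0], [571.0, 49.0], [552.0, 14.0], [542.0, -24.0], [543.0, -64.0]]
[[ 661.  -30.    0.]
 [ 610.  -92.    0.]
 [ 565.  407.    0.]
 [ 648. -437.    0.]]
[[652. -26.   0.]
 [614. -87.   0.]]
```

jog_arm:
  steps:
    - [[0.03,-0.0225,0,0,0,0,1],[0.03,-0.0225,0,0,0,0,1],[0.03,-0.0225,0,0,0,0,1],[0.03,-0.0225,0,0,0,0,1],[0.03,-0.0225,0,0,0,0,1],[0.03,-0.0225,0,0,0,0,1],[0.03,-0.0225,0,0,0,0,1],[0.03,-0.0225,0,0,0,0,1],[0.03,-0.0225,0,0,0,0,1],[0.03,-0.0225,0,0,0,0,1],[0.03,-0.0225,0,0,0,0,1],[0.03,-0.0225,0,0,0,0,1],[0.03,-0.0225,0,0,0,0,1],[0.03,-0.0225,0,0,0,0,1],[0.03,-0.0225,0,0,0,0,1],[0.03,-0.0225,0,0,0,0,1],[0.03,-0.0225,0,0,0,0,1],[0.03,-0.0225,0,0,0,0,1],[0,0,0,0,0,0,1],[0,0,0,0,0,0,1]]

```text
t: 3.07
ee_pos: [583.1, 25.5, 404.5]
orientation: [3.069, 0.672, -0.0]
ft_force: [-0.3, -0.1, -0.7]
width: 0.3
```

```bash
python3 - <<'E'
from h import *
import cv2
o=ctrl.get_obs();print(o["t"],o["ee_pos"],o["orientation"],o["qpos"],o["width"])
cv2.imwrite("pics/w1.png",ctrl.get_image("wrist")[:,:,::-1])
C=cam("wrist")
for t in ["place0","rack","vial0","beaker","cuvette"]:
    d=ctrl.landmark_of(t,"wrist")[:6]
    u=np.array([x["uv"] for x in d])
    if len(u): print(t,u.round(1).tolist(),[round(x["p"],2) for x in d],back(C,u,{"place0":14,"vial0":6}.get(t,0)).round(1)[:,:2].tolist())
E
```

```text
3.0667 [583.07030367  25.46318184 404.46413832] [ 3.06878146e+00  6.71900838e-01 -1.60488447e-04] [ 2.32813022e-02  3.63103954e-01  1.72373303e+00 -1.54271460e-04
  1.05483364e+00  1.16306214e+00] 0.32859319331429054
place0 [[235.2, 146.8], [254.2, 181.3], [336.1, 240.8], [272.9, 207.9], [304.4, 230.6]] [0.9, 0.89, 0.85, 0.66, 0.66] [[597.2, 78.8], [572.0, 46.6], [547.8, -63.7], [553.4, 16.4], [544.0, -26.2]]
rack [[278.8, 206.8], [252.1, 177.9], [325.3, 276.5]] [0.85, 0.72, 0.44] [[553.3, 9.3], [571.2, 49.7], [497.2, -77.9]]
vial0 [[191.3, 158.1], [214.3, 203.3]] [0.84, 0.69] [[565.4, 117.0], [529.0, 76.5]]
beaker [[352.9, 133.4]] [0.74] [[659.6, -28.0]]
cuvette [[386.2, 188.9], [253.6, 178.4], [274.1, 206.5]] [0.84, 0.53, 0.29] [[621.8, -90.2], [571.4, 48.0], [551.5, 14.2]]
```

View pics/w1.png

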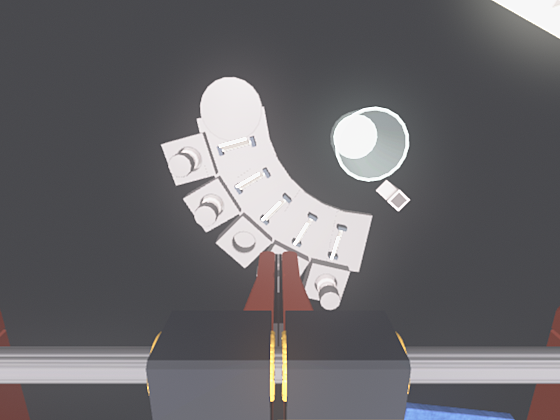

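The wrist view shows the five raised flags, from the lug end at px (235,147) to (336,241). The lug is at (231,107), the beaker at (370,143) and the cuvette at (393,195).

```bash
cat > plan.py <<'E'
from h import *
o=ctrl.get_obs()
W=back(cam("wrist"),[[235.2,146.8],[254.2,181.3],[272.9,207.9],[304.4,230.6],[336.1,240.8]],14) if 0 else np.array([[597.2,78.8],[572,46.6],[553.4,16.4],[544,-26.2],[547.8,-63.7]])
W=np.c_[W,np.full(5,14)]
p,e=fit(W);print(p,e,"resid mean per cam")
E
python3 - <<'E'
from plan import *
# joint w/ top & scene
pt=np.array([553.6,12.9,-3.514]);ps=np.array([551.7,14.3,-3.517])
pp=p.copy();pp[2]=(pp[2]+np.pi)%(2*np.pi)-np.pi;print(pp,pt[2]+2*np.pi)
m=np.array([ (pt[0]+ps[0]+2*p[0])/4,(pt[1]+ps[1]+2*p[1])/4, 0]);m[2]=(2*(pp[2]%(2*np.pi))+(pt[2]+ps[2]+4*np.pi))/4;print("mean",m)
Rm=150
def at(s): # s mm arc from flag0
    a=np.radians(-30.56)+s/Rm; P=rackpts(m,[-150+150*np.cos(a),150*np.sin(a)])[0]; h=a+np.pi/2+m[2]; return P,(np.degrees(h)+180+180)%360-180
o=ctrl.get_obs();A=R.from_rotvec(o["orientation"]).as_matrix();x=A[:,0];print("x yaw",np.degrees(np.arctan2(x[1],x[0])))
for s in(-36,-32,0,40,80,120,160,190):
    P,h=at(s);print(s,P.round(1),"yawx",round(h,1))
P,h=at(-32);d=P-o["ee_pos"];d[2]=0
print("delta tool",(A.T@d).round(1),"turn",h-np.degrees(np.arctan2(x[1],x[0])))
print("arc centre",rackpts(m,[-150,0]))
E
```

```text
[553.02515137  13.87187187  -3.48212001] 2.761453696909193 resid mean per cam
[553.02515137  13.87187187   2.80106529] 2.7691853071795864
mean [552.83757569  13.73593593   2.7843753 ]
x yaw 24.40870769376794
-36 [629.4  97.   14. ] yawx 25.2
-32 [625.9  95.2  14. ] yawx 26.7
0 [599.   77.9  14. ] yawx 39.0
40 [571.6  48.9  14. ] yawx 54.3
80 [552.8  13.7  14. ] yawx 69.5
120 [544.  -25.1  14. ] yawx 84.8
160 [545.7 -65.   14. ] yawx 100.1
190 [553.9 -93.8  14. ] yawx 111.5
delta tool [ 69.8 -48.1  -0. ] turn 2.341145933365521
arc centre [[693.36859372 -38.71435453  14.        ]]
```

jog_arm:
  steps:
    - [[0.018,-0.0115,0,0,0,-0.2,1],[0.018,-0.0115,0,0,0,-0.2,1],[0.018,-0.0115,0,0,0,-0.2,1],[0.018,-0.0115,0,0,0,-0.2,1],[0,0,0.016,0,0,0,1],[0,0,0.016,0,0,0,1],[0,0,0.016,0,0,0,1],[0,0,0.016,0,0,0,1],[0,0,0.016,0,0,0,1],[0,0,0.016,0,0,0,1],[0,0,0.016,0,0,0,1],[0,0,0.016,0,0,0,1],[0,0,0.016,0,0,0,1],[0,0,0.016,0,0,0,1],[0,0,0.008,0,0,0,1],[0,0,0.008,0,0,0,1],[0,0,0,0,0,0,1],[0,0,0,0,0,0,1]]

```text
t: 4.87
ee_pos: [628.8, 95.5, 228.8]
orientation: [-3.065, -0.688, 0.0]
ft_force: [-0.0, -0.7, 0.1]
width: 0.6
```

```bash
python3 - <<'E'
from h import *
import cv2
o=ctrl.get_obs();print(o["t"],o["ee_pos"],o["orientation"],o["ft_force"])
A=R.from_rotvec(o["orientation"]).as_matrix();print("tip",o["ee_pos"]+A[:,2]*ctrl.tip_reach,"yaw",np.degrees(np.arctan2(A[1,0],A[0,0])))
cv2.imwrite("pics/w2.png",ctrl.get_image("wrist")[:,:,::-1])
im=ctrl.get_image("scene")[:,:,::-1][130:260,200:380];cv2.imwrite("pics/s2.png",cv2.resize(im,None,fx=4,fy=4,interpolation=cv2.INTER_CUBIC))
E
```

```text
4.8667 [628.79903696  95.52347839 228.83698954] [-3.06540747e+00 -6.87568935e-01  7.66262927e-05] [-0.02674981 -0.71628702  0.10017195]
tip [628.78954711  95.52522121  46.83698979] yaw 25.284336897001026
```

View pics/w2.png

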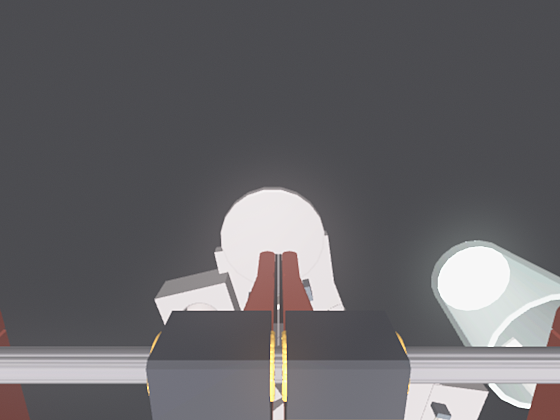

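View pics/s2.png

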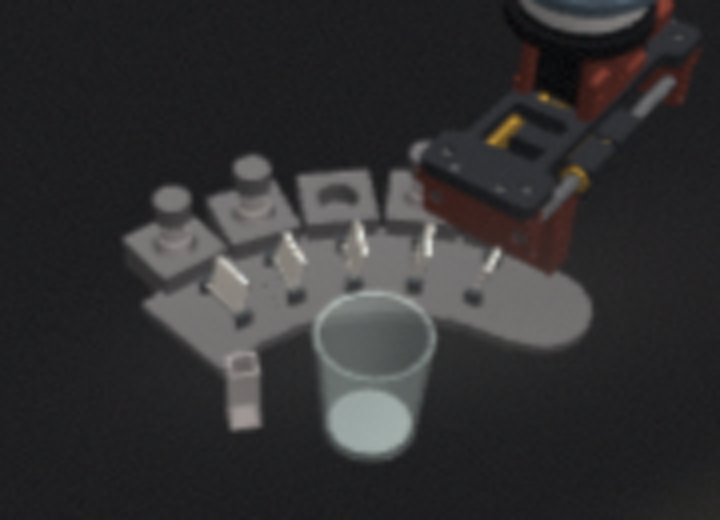

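jog_arm:
  steps:
    - [[0,0,0.008,0,0,0,1],[0,0,0.008,0,0,0,1],[0,0,0.007,0,0,0,1],[0,0,0,0,0,0,1],[-0.005,8e-05,0,0,0,-1.91,1],[-0.005,8e-05,0,0,0,-1.91,1],[-0.005,8e-05,0,0,0,-1.91,1],[-0.005,8e-05,0,0,0,-1.91,1],[-0.005,8e-05,0,0,0,-1.91,1],[-0.005,8e-05,0,0,0,-1.91,1],[-0.005,8e-05,0,0,0,-1.91,1],[-0.005,8e-05,0,0,0,-1.91,1],[-0.005,8e-05,0,0,0,-1.91,1],[0,0,0,0,0,0,1]]

```text
t: 6.13
ee_pos: [590.8, 70.5, 205.4]
orientation: [-2.927, -1.14, 0.002]
ft_force: [1.1, -0.7, 0.1]
width: 0.2
```

```bash
cat > chk.py <<'E'
from h import *
import cv2,sys
k=sys.argv[1]
m=np.array([552.84,13.74,2.784]);c=rackpts(m,[-150,0])[0,:2]
o=ctrl.get_obs();A=R.from_rotvec(o["orientation"]).as_matrix();t=o["ee_pos"]+A[:,2]*ctrl.tip_reach
r=t[:2]-c;ang=(np.arctan2(r[1],r[0])-m[2]+np.pi)%(2*np.pi)-np.pi
print("t",o["t"],"tip",t.round(1),"yaw",np.degrees(np.arctan2(A[1,0],A[0,0])),"radius",np.hypot(*r),"s",80+150*ang,"F",o["ft_force"].round(2))
a=cv2.resize(ctrl.get_image("wrist")[:,:,::-1],(400,300))
im=ctrl.get_image("scene")[:,:,::-1][130:250,220:380]
b=cv2.resize(im,(800,600),interpolation=cv2.INTER_CUBIC);cv2.imwrite(f"pics/s{k}.png",b);cv2.imwrite(f"pics/w{k}.png",a)
E
python3 chk.py 3
```

```text
t 6.1333 tip [590.5  70.4  23.4] yaw 42.55335353384648 radius 149.98554421341058 s 11.330379652715507 F [ 1.11 -0.75  0.14]
```

View pics/s3.png

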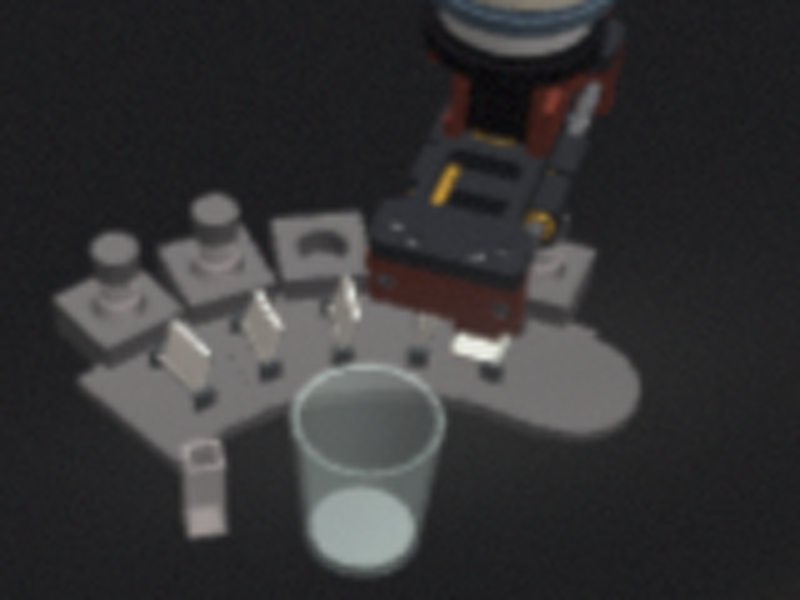

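View pics/w3.png

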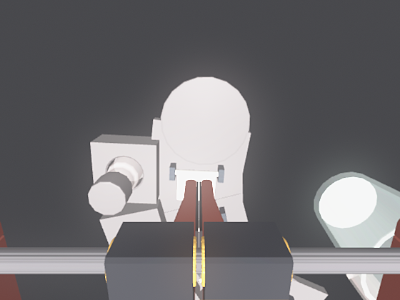

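Flag 0 lies flat (white plate at scene-crop px (480,347)), and the finger is centred on the row. I'll continue the arc.

jog_arm:
  steps:
    - [[-0.005,8e-05,0,0,0,-1.95,1],[-0.005,8e-05,0,0,0,-1.95,1],[-0.005,8e-05,0,0,0,-1.95,1],[-0.005,8e-05,0,0,0,-1.95,1],[-0.005,8e-05,0,0,0,-1.91,1],[-0.005,8e-05,0,0,0,-1.91,1],[-0.005,8e-05,0,0,0,-1.91,1],[-0.005,8e-05,0,0,0,-1.91,1],[-0.005,8e-05,0,0,0,-1.91,1],[-0.005,8e-05,0,0,0,-1.91,1],[-0.005,8e-05,0,0,0,-1.91,1],[-0.005,8e-05,0,0,0,-1.91,1],[-0.005,8e-05,0,0,0,-1.91,1],[-0.005,8e-05,0,0,0,-1.91,1],[-0.005,8e-05,0,0,0,-1.91,1],[-0.005,8e-05,0,0,0,-1.91,1],[0,0,0,0,0,0,1]]

```text
t: 7.65
ee_pos: [549.5, 3.5, 205.6]
orientation: [2.522, 1.873, -0.0]
ft_force: [0.6, 1.0, -0.3]
width: 0.4
```

```bash
python3 chk.py 4
```

```text
t 7.65 tip [549.5   3.5  23.6] yaw 73.21287730115075 radius 149.9189485143222 s 90.76966450692616 F [ 0.62  0.96 -0.33]
```

View pics/s4.png

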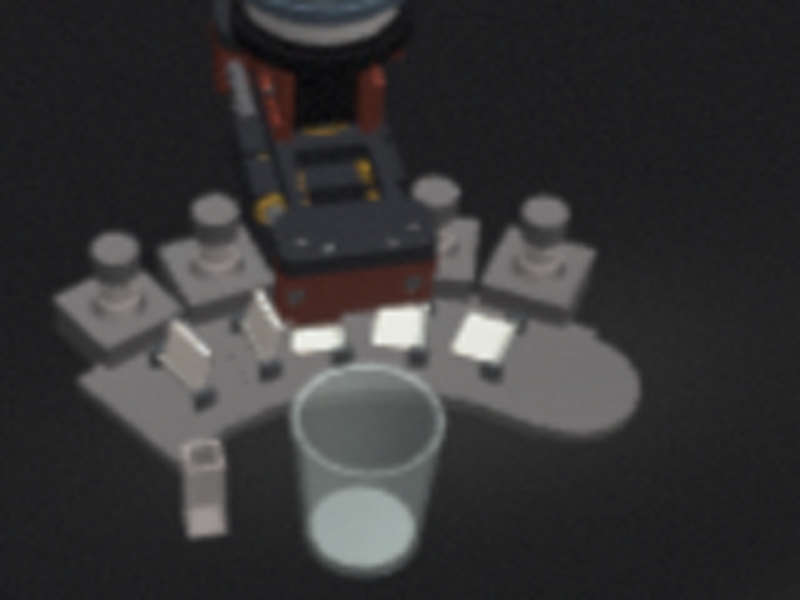

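View pics/w4.png

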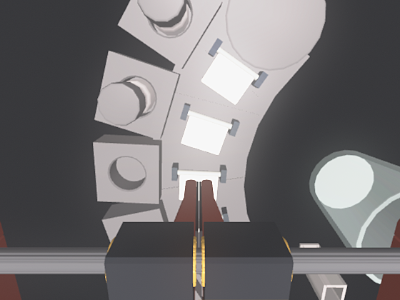

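Three flags lie flat, and flags 3 and 4 still stand (scene-crop px (262,330) and (187,360)). The rack hasn't moved. I'll continue to s≈186.

jog_arm:
  steps:
    - [[-0.005,8e-05,0,0,0,-1.91,1],[-0.005,8e-05,0,0,0,-1.91,1],[-0.005,8e-05,0,0,0,-1.91,1],[-0.005,8e-05,0,0,0,-1.91,1],[-0.005,8e-05,0,0,0,-1.91,1],[-0.005,8e-05,0,0,0,-1.91,1],[-0.005,8e-05,0,0,0,-1.91,1],[-0.005,8e-05,0,0,0,-1.91,1],[-0.005,8e-05,0,0,0,-1.91,1],[-0.005,8e-05,0,0,0,-1.91,1],[-0.005,8e-05,0,0,0,-1.91,1],[-0.005,8e-05,0,0,0,-1.91,1],[-0.005,8e-05,0,0,0,-1.91,1],[-0.005,8e-05,0,0,0,-1.91,1],[-0.005,8e-05,0,0,0,-1.91,1],[-0.005,8e-05,0,0,0,-1.91,1],[-0.005,8e-05,0,0,0,-1.91,1],[-0.005,8e-05,0,0,0,-1.91,1],[-0.005,8e-05,0,0,0,-1.91,1],[0,0,0,0,0,0,1]]

```text
t: 9.42
ee_pos: [552.2, -89.8, 205.8]
orientation: [1.813, 2.565, 0.001]
ft_force: [1.0, 0.7, 0.1]
width: 0.8
```

jog_arm:
  steps:
    - [[0,0,-0.01,0,0,0,1],[0,0,-0.015,0,0,0,1],[0,0,-0.02,0,0,0,1],[0,0,-0.02,0,0,0,1],[0,0,-0.02,0,0,0,1],[0,0,-0.02,0,0,0,1],[0,0,-0.02,0,0,0,1],[0,0,-0.02,0,0,0,1],[0,0,0,0,0,0,1],[0,0,0,0,0,0,1]]

```text
t: 10.25
ee_pos: [551.8, -89.1, 352.2]
orientation: [1.812, 2.563, 0.002]
ft_force: [-0.4, -0.2, -0.5]
width: 0.3
```

```bash
python3 chk.py 5
```

```text
t 10.25 tip [552.3 -89.2 170.2] yaw 109.46843007279243 radius 149.81397688537518 s 185.15438440435565 F [-0.44 -0.24 -0.51]
```

View pics/s5.png

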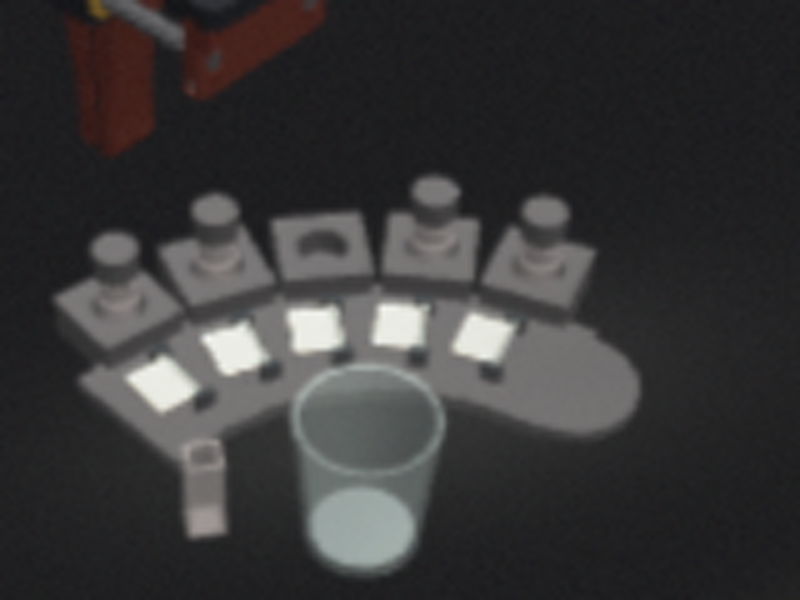

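View pics/w5.png

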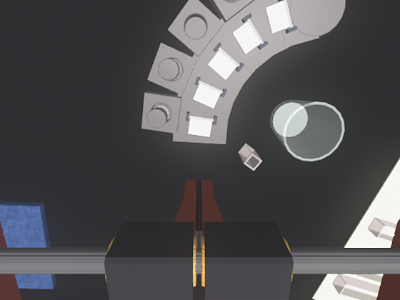

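All five flags lie flat (scene-crop px (163,383), (235,347), (315,328), (400,325) and (483,337)). The four vials, beaker and cuvette are standing where they were, and the arm is clear.

```bash
python3 -c "
from workcell import ctrl
print(ctrl.close_job())"
```

```text
the job is handed in; nothing more can be done
None
```

The job is done and handed in: all five flags lie flat, pushed over one after another from the lug end. I shut the gripper, lowered the fingertips over the lug to about 24 mm above the bench, and ran them once along the arc. I then lifted straight up to about 170 mm before handing in, at about 10 s of the 40 s allowed.

- **Flags:** the last scene picture shows all five flat. Pictures taken partway showed flag 0 down first, then flags 0–2 with 3 and 4 still up.
- **Rack and glassware:** the rack, the four vials, the beaker and the cuvette appear in the same places in the close-up pictures during and after the sweep. I judged this by eye and did not re-measure positions. The flask and reagent bottle were outside the final pictures, but the arm worked well clear of them.
- **Forces:** wrist force readings were under about 1.5 N at every check, close to the sensor's noise.
- **Measurement spread:** individual flag positions from the cameras were off the fitted arc by up to about 3 to 10 mm. The fitted rack position agreed within about 2 mm across the three cameras. The fingertip measured within about 0.2 mm of that fitted arc at each check.

No check failed.

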